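# Get the oil filter from behind the spray cans

### The job

The oil filter on the red shelf tray is boxed in by three tall spray cans: first stand all three cans on the black side mat, then fetch the filter and stand it centred on the orange spot of the aluminium job tray while the cans wait on the mat. After that put each can back on the very place where it stood at the start. Keep cans and filter upright, and leave the small carton, the copper tin and the bearing ring where they are.

Things in the scene. Friction and masses are not known exactly. Their poses are not given: they have to be found in the camera images.
- can_blue: blue spray can, white band: body 50 mm diameter, 112 mm high, then a blue cap 43 mm diameter, 43 mm high (155 mm in all), 0.2 kg. Starts upright on one of the shelf tray's rings. Origin: centre of its underside; z up. Next can 19 mm away, filter 7 mm (low, fingertips on the cap pass above it): grip the cap with the fingers in line with filter and can.
- can_yellow: yellow spray can, white band: body 50 mm diameter, 112 mm high, then a yellow cap 43 mm diameter, 43 mm high (155 mm in all), 0.2 kg. Starts upright on one of the shelf tray's rings. Origin: centre of its underside; z up. Next can 19 mm away, filter 7 mm (low, fingertips on the cap pass above it): grip the cap with the fingers in line with filter and can.
- can_green: green spray can, white band: body 50 mm diameter, 112 mm high, then a green cap 43 mm diameter, 43 mm high (155 mm in all), 0.2 kg. Starts upright on one of the shelf tray's rings. Origin: centre of its underside; z up. Next can 19 mm away, filter 7 mm (low, fingertips on the cap pass above it): grip the cap with the fingers in line with filter and can.
- oil_filter: white spin-on oil filter, round, 56 mm diameter and 56 mm high, black top with a small steel nut (18 mm across, 6 mm high), 0.22 kg; upright on the shelf tray behind the cans (farther from the robot). Origin: centre of its underside; z up. With the cans gone the fingers have room to close along the shelf tray's x axis.
- shelf_tray: fixed red sheet-steel tray, 200 mm (x) by 290 mm (y), floor 4 mm thick, lip 15 mm high. Origin: centre of its underside. Three white rings, 64 mm outside, are painted on its floor at (-45, 0), (-5.5, 56.4) and (-5.5, -56.4) mm: the cans' places (each starts within 3 mm of a ring's centre). The filter starts near (15, 0) mm.
- side_mat: fixed black rubber mat, 260 mm (x) by 130 mm (y), 4 mm thick, flat on the bench, on the left or the right of the shelf tray: the side area for the cans. Origin: centre of its underside.
- job_tray: fixed square aluminium tray, 140 by 140 mm, floor 4 mm thick, lip 18 mm high and 4 mm thick, with a flat orange spot of 80 mm diameter in its middle; across the shelf tray from the mat. Origin: centre of its underside, below the spot's centre.
- plug_carton: bystander: small cardboard carton with a blue band, 70 by 30 by 30 mm, in the rear left corner of the shelf tray. Origin: centre of its underside.
- paste_tin: bystander: small copper-coloured tin with a black band near its top, 45 mm diameter, 28 mm high, in the rear right corner of the shelf tray. Origin: centre of its underside.
- bearing: bystander: flat steel bearing ring, 44 mm diameter, 14 mm high, in the front left corner of the shelf tray (the corner nearest the robot on its left). Origin: centre of its underside.

How it is judged:
On the way, in this order (a step that is already met when the one before it is completed fails the run):
1. all three cans stand released on the side mat (linear speed of each of can_blue, can_yellow, can_green below 0.02 m/s and contact force between the fingers and can_blue below 0.05 N and angle between each of can_blue, can_yellow, can_green's own z axis and vertical below 0.1 rad and x of can_blue in the frame of side_mat between -0.125 and 0.125 m and y of can_blue in the frame of side_mat between -0.06 and 0.06 m and z of each of can_blue, can_yellow, can_green in the frame of side_mat below 0.008 m and contact force between the fingers and can_yellow below 0.05 N and x of can_yellow in the frame of side_mat between -0.125 and 0.125 m and y of can_yellow in the frame of side_mat between -0.06 and 0.06 m and contact force between the fingers and can_green below 0.05 N and x of can_green in the frame of side_mat between -0.125 and 0.125 m and y of can_green in the frame of side_mat between -0.06 and 0.06 m), for 0.2 s.
2. the filter stands released on the job tray's orange spot while the three cans still stand on the mat (all of step 1 and linear speed of oil_filter below 0.02 m/s and contact force between the fingers and oil_filter below 0.05 N and angle between oil_filter's own z axis and vertical below 0.1 rad and horizontal distance between oil_filter and job_tray below 0.015 m and z of oil_filter in the frame of job_tray below 0.008 m), for 0.2 s.
At the end, for the whole second after the job is handed in: The filter stands upright (within 0.1 rad) on the floor of the job tray, its axis within 15 mm of the orange spot's centre; each can stands upright (within 0.1 rad) within 15 mm of where it stood at the start; all four are released and at rest (linear speed of each of oil_filter, can_blue, can_yellow, can_green below 0.02 m/s and contact force between the fingers and oil_filter below 0.05 N and angle between each of oil_filter, can_blue, can_yellow, can_green's own z axis and vertical below 0.1 rad and horizontal distance between oil_filter and job_tray below 0.015 m and z of oil_filter in the frame of job_tray below 0.008 m and contact force between the fingers and can_blue below 0.05 N and distance of each of can_blue, can_yellow, can_green from where it was at the start of the episode below 0.015 m and contact force between the fingers and can_yellow below 0.05 N and contact force between the fingers and can_green below 0.05 N); the robot touches nothing.
It fails at once if a can or the filter is tipped over (leaning more than 0.7 rad) (angle between any of can_blue, can_yellow, can_green, oil_filter's own z axis and vertical above 0.7 rad).
It fails at once if the carton, the copper tin or the bearing ring is moved more than 20 mm (distance of any of plug_carton, paste_tin, bearing from where it was at the start of the episode above 0.02 m).
It also fails if it takes over 147 s, if anything falls off the work surface, if the arm or the gripper's body presses on something with over 40 N, if the wrist force passes 120 N, or if a joint passes its speed limit or range.

### The arm

A 6-joint arm with a two-finger parallel gripper is mounted at the origin on the work surface. World frame = base frame: x ahead of the robot, y to its left, z up, the work surface at z = 0. Lengths are in m, angles in rad, forces in N, time in s.
With the tool pointing down it reaches from about 0.4 to 0.925 m from the base axis. Payload 12.5 kg.
Tool frame: the origin (TCP) lies between the finger pads; the fingertips stand manip.nose_length ahead of it and the grasp point (between the pads) lies 8 mm behind it (manip.nose_length is the distance from the TCP to the fingertips, in m); z points along the fingers, y is the line along which they close (so a half turn about z gives the same grasp; the last joint's range is limited). The gripper opens to 95 mm and grips with 3 to 60 N. Pads are 20 mm wide; open, the fingers measure 119 mm over their backs; the gripper's body (75 mm by 180 mm) begins 59 mm behind the grasp point.
Start: joints at [1.143, 0.491, 1.559, -0, 1.092, -0.106], TCP at [0.198, 0.593, 0.226] pointing down, gripper open.
Joint ranges: [-3.1, 3.1], [-0.84, 2.19], [0.05, 2.79], [-1.13, 4.28], [0.06, 2.93], [-2.69, 2.69]. Speed limits (rad/s): [2.22, 2.22, 2.79, 3.14, 3.14, 3.14].

### API

Orientations are given as a unit quaternion [w, x, y, z].
In Python, from rig import telemetry, vision, manip, nets gives the robot as it stands. The module is installed in compiled form; this text tells all that it offers.
- The arm moves only by the tool move_arm, never from a script. Its argument "motion" is a list of rows, each a list of 7 numbers: the opening, from 0 (shut) to 1 (fully open), then the shift along the tool's x, y, z in m, then the turn, a rotation vector about the tool's x, y, z in rad. A call has 1 to 10 rows; each row shifts and turns the commanded pose from where the row before left it, along the tool's axes as they then stand; what a row does not reach is not made up. A row lasts 1/8 s, in which the tool goes at most 62.5 mm and 10.7 degrees, less where a joint would pass 70% of its speed; a pose out of reach is approached as far as the arm can. A call is refused whole if a number of a shift passes 0.0625 or a number of a turn 0.188, either way. A call with a gripper value outside its range is refused whole. The fingers move at their own pace and stop on an object; "force" is the grip in N (left out, the last holds). Time passes only in rows, so rows that do not move let the fingers close. It gives the time, the measured TCP pose, the force, the opening and the grip force at its end, in the units of the state.
- telemetry.observe(): the state, without advancing time (a new reading comes with each control period).
- vision.get_image(name): name is "scene" or "top" or "wrist"; returns the picture (420x560x3 uint8, blue, green, red); there is no depth.
- vision.camera_params(name): a dict with "mtx" (3x3 intrinsics, pixels), "xyz" and "attitude" of the camera in the world. Camera axes: x right, y down, z forward; pixel columns grow to the right and rows downward; lengths in m; the calibration is good to about 2 mm. A picture is of the moment at which its call begins: read the wrist's pose just before it. camera_params takes no time and is no camera call; for the wrist camera it gives the pose at the moment of the call.
- manip.sign_off(): hands the job in; it is judged then, once.
Trained networks look in the newest picture that a camera, given by its name, has taken for a name from the list of things; names that differ only in an ending like _2 or _b are one class to them, and where a whole thing is asked for, a point or a joint stands for the part that bears it (a point fixed in the world has none). Each returns a list of dicts, best first, with "confidence" (0 to 1); they miss things now and then, are a little off and sometimes report something else, mostly with a low value. They report only what shows in the picture. A call takes as long as a camera call.
- nets.search_frame(camera, target): "rect" ([centre column, centre row, width, height] as shares, 0 to 1, of the picture: columns of its width, rows of its height, round what is visible of it).
- nets.landmark_of(camera, target): "location" ([row, column] as shares, 0 to 1, of the picture: columns of its width, rows of its height: a listed point, or the origin of a listed thing).
The state is a dict: "clock": time; "q": joint angles; "joint_vel": joint speeds; "effort": joint torques, N m; "ee_pos": TCP position; "eef_rot": TCP orientation; "ft_force": force on the tool from outside, world axes, zero at the start; "ft_torque": the same for the moment, N m; "gripper_width": finger opening in m; "finger_force": force on a finger pad.
Only numpy, scipy, OpenCV 4.12 (cv2) and the standard library are available. Lean on these libraries where they do the work, as an engineer would, in place of code of your own. Each camera call takes 0.05 s, during which the arm holds its last target. There are 200 camera calls.

## Working session

There is one attempt and no reset: what is moved stays moved. The work goes in short steps, Python scripts to look and compute and a tool call to move; the robot and the scene stay as the last step left them, time stands still between calls to the robot, and variables do not carry over. Pictures are saved under pics/ and viewed, at most 14 in all, crops included, and the job is handed in when it is done.

Besides the shell and the picture viewer there is one more tool, called after "Call:" as a command line: name --pt "numbers of a row" for each row, then --argument value for the rest. move_arm: Moves the arm, as the interface text tells. Its arguments: {"type":"object","properties":{"motion":{"type":"array"},"force":{"type":"number"}},"required":["motion"]}

```bash
mkdir -p pics
cat > h.py <<'E'
import numpy as np, cv2
from scipy.spatial.transform import Rotation as R
from rig import telemetry, vision, manip, nets
def cam(n):
    p=vision.camera_params(n); a=p["attitude"]
    a=np.array(a)
    r=a if a.shape==(3,3) else R.from_quat([a[1],a[2],a[3],a[0]]).as_matrix()
    return np.array(p["mtx"]),np.array(p["xyz"]),r
def ground(n,uv,z):
    K,t,r=cam(n); d=r@np.linalg.inv(K)@np.array([uv[0],uv[1],1.]); return t+d*(z-t[2])/d[2]
def proj(n,P):
    K,t,r=cam(n); c=K@(r.T@(np.array(P)-t)); return c[:2]/c[2]
E
python3 - <<'E'
from h import *
s=telemetry.observe(); print({k:np.round(v,3) for k,v in s.items()}, manip.nose_length)
for n in("scene","top"):
    cv2.imwrite(f"pics/{n}0.png",vision.get_image(n)); print(n,vision.camera_params(n))
    for o in "can_blue can_yellow can_green oil_filter shelf_tray side_mat job_tray plug_carton paste_tin bearing".split():
        L=nets.landmark_of(n,o)[:1]
        for l in L:
            uv=(l["location"][1]*560,l["location"][0]*420); print(o,round(l["confidence"],2),np.round(uv,1),np.round(ground(n,uv,.004 if o[:2]in("ca","oi","pl","pa","be") else 0),4))
E
```

```text
{'clock': np.float64(0.0), 'q': array([ 1.143,  0.492,  1.559,  0.   ,  1.092, -0.106]), 'joint_vel': array([-0.   ,  0.001, -0.002, -0.002, -0.002, -0.   ]), 'effort': array([-0.0000e+00, -6.1264e+01, -2.5818e+01,  6.9000e-02,  4.8000e-02,
       -0.0000e+00]), 'ee_pos': array([0.198, 0.593, 0.225]), 'eef_rot': array([-0.   ,  0.16 ,  0.987, -0.001]), 'ft_force': array([0.249, 0.115, 0.693]), 'ft_torque': array([-0.   ,  0.006,  0.029]), 'finger_force': np.float64(0.0), 'gripper_width': np.float64(0.095)} 0.011
scene {'mtx': array([[420.02155718,   0.        , 282.03170129],
       [  0.        , 420.02155718, 200.83284692],
       [  0.        ,   0.        ,   1.        ]]), 'xyz': array([0.93881059, 0.33289198, 0.70773015]), 'attitude': array([-0.12459196,  0.38038952,  0.86869318, -0.29180956])}
can_blue 0.59 [219.4 127.8] [ 0.4927 -0.292   0.004 ]
can_yellow 0.8 [255.6 198.5] [ 0.5856 -0.0756  0.004 ]
can_green 0.59 [298.  232.9] [0.5895 0.0471 0.004 ]
oil_filter 0.86 [271.2 218.6] [ 0.6005 -0.0158  0.004 ]
shelf_tray 0.68 [279.2 218.5] [ 0.5873 -0.0059  0.    ]
side_mat 0.88 [
[... 380 characters left out ...]
   ,   0.        ,   1.        ]]), 'xyz': array([ 0.36170088, -0.01120355,  1.22012823]), 'attitude': array([ 0.06664516, -0.70363926,  0.70484142, -0.06040516])}
can_blue 0.55 [288.7 227.7] [ 0.5317 -0.0102  0.004 ]
can_yellow 0.57 [312.3 209.3] [ 0.5813 -0.0736  0.004 ]
can_green 0.8 [266.5 211.8] [0.5747 0.0492 0.004 ]
oil_filter 0.77 [288.1 198.1] [ 0.612  -0.0088  0.004 ]
shelf_tray 0.74 [288.3 207.6] [ 0.5868 -0.0092  0.    ]
side_mat 0.76 [159.7 240.6] [0.4982 0.3334 0.    ]
job_tray 0.85 [398.4 245. ] [ 0.4854 -0.3004  0.    ]
plug_carton 0.75 [248.1 190.6] [0.6331 0.0993 0.004 ]
paste_tin 0.61 [328.8 190. ] [ 0.634  -0.1186  0.004 ]
bearing 0.71 [244.3 230.7] [0.5238 0.1079 0.004 ]
```

View pics/top0.png

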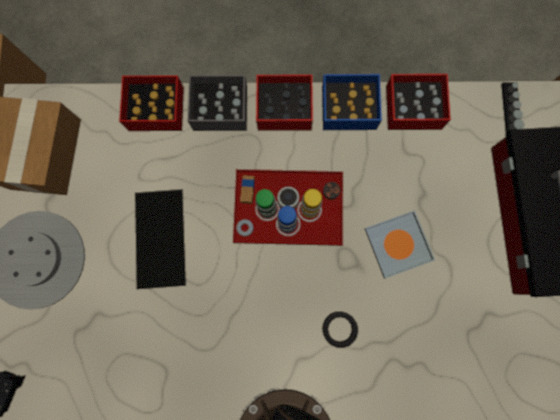

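View pics/scene0.png

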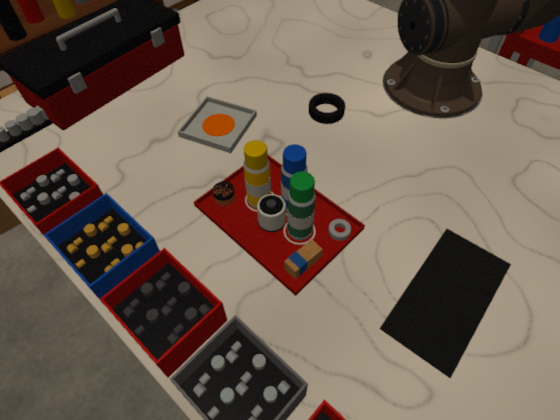

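Top view: mat is at about (160,240), shelf tray at (288,207), and job tray spot at (398,244). The cap tops are green (265,197), yellow (312,197) and blue (288,214). The scene view agrees.

Run:
```python
from h import *
from scipy.optimize import least_squares
def biggest(m,near):
    n,l,st,c=cv2.connectedComponentsWithStats(m.astype(np.uint8))
    k=[i for i in range(1,n) if st[i,4]>60]; k=min(k,key=lambda i:np.hypot(*(c[i]-near))); return (l==k),c[k],st[k,4]
seeds={"top":dict(tray=(288,207),mat=(160,240),spot=(398,244),job=(398,244)),"scene":dict(tray=(279,218),mat=(447,296),spot=(219,125),job=(218,125))}
caps={"top":dict(blue=(288,214),yellow=(312,197),green=(265,197)),"scene":dict(blue=(294,155),yellow=(256,150),green=(301,183))}
hue={"blue":(100,130),"yellow":(20,35),"green":(45,90)}
th=np.linspace(0,2*np.pi,60)
for n in("top","scene"):
    im=cv2.imread(f"pics/{n}0.png"); h,s,v=[a.astype(int) for a in cv2.split(cv2.cvtColor(im,cv2.COLOR_BGR2HSV))]
    red=((h<6)|(h>174))&(s>150)&(v>50); blk=v<38; org=(h>5)&(h<16)&(s>200)&(v>180)
    for k,m,z,dim in(("tray",red,.015,(.2,.29)),("mat",blk,.004,(.26,.13))):
        mm,c,a=biggest(m,seeds[n][k]); pts=cv2.findContours(mm.astype(np.uint8),0,1)[0]; hull=cv2.convexHull(np.vstack(pts))[:,0]
        P=np.array([ground(n,q,z)[:2] for q in hull])
        r=cv2.minAreaRect((P*1000).astype(np.float32)); print(n,k,np.round(r,2) if 0 else r)
    mm,c,a=biggest(org,seeds[n]["spot"]); print(n,"spot",c,a,ground(n,c,.004))
    for k,sd in caps[n].items():
        m=(h>=hue[k][0])&(h<=hue[k][1])&(s>110)&(v>60)
        mm,c,a=biggest(m,sd); y,x=np.nonzero(mm); print(n,k,c,a,x.min(),x.max(),y.min(),y.max(),ground(n,c,.145))
K={}
for k in hue:
    print(k,[np.round(proj(n,[0.55,0,.159]),1) for n in caps])
```

```text
top tray ((587.1405639648438, -8.194366455078125), (282.8475036621094, 196.461669921875), 88.49715423583984)
top mat ((504.58526611328125, 333.3153991699219), (252.59173583984375, 123.06261444091797), 4.193350315093994)Traceback (most recent call last):
  File "<stdin>", line 17, in <module>
  File "<stdin>", line 5, in biggest
ValueError: min() iterable argument is empty
```

Run:
```python
from h import *
from h import proj
def comp(m,near):
    n,l,st,c=cv2.connectedComponentsWithStats(m.astype(np.uint8))
    k=min([i for i in range(1,n) if st[i,4]>40],key=lambda i:np.hypot(*(c[i]-near))); return c[k],st[k]
seed={"top":dict(spot=(398,244),blue=(288,214),yellow=(312,197),green=(265,197)),"scene":dict(spot=(219,125),blue=(294,155),yellow=(256,150),green=(301,183))}
hue=dict(spot=(4,18),blue=(100,130),yellow=(20,35),green=(45,90))
for n in seed:
    im=cv2.imread(f"pics/{n}0.png"); h,s,v=[a.astype(int) for a in cv2.split(cv2.cvtColor(im,cv2.COLOR_BGR2HSV))]
    for k,sd in seed[n].items():
        m=(h>=hue[k][0])&(h<=hue[k][1])&(s>130)&(v>70)
        c,st=comp(m,sd); print(n,k,np.round(c,1),st,np.round(ground(n,c,.004 if k=="spot" else .15),4))
    if n=="scene":
        m=(((h<6)|(h>174))&(s>150)&(v>50)).astype(np.uint8)
        for k,mm,z,sd in(("tray",m,.015,(279,218)),("mat",(v<45).astype(np.uint8),.004,(447,296))):
            N,l,st,c=cv2.connectedComponentsWithStats(mm); i=min([i for i in range(1,N) if st[i,4]>1000],key=lambda i:np.hypot(*(c[i]-sd)))
            H=cv2.convexHull(np.vstack(cv2.findContours((l==i).astype(np.uint8),0,1)[0]))[:,0]
            print(k,cv2.minAreaRect(np.array([ground(n,q,z)[:2]*1000 for q in H],np.float32)))
c,y=np.array([.587,-.008]),np.radians(-1.5); r=np.array([[np.cos(y),-np.sin(y)],[np.sin(y),np.cos(y)]])
for nm,p in dict(blue=(-.045,0),green=(-.0055,.0564),yellow=(-.0055,-.0564),filt=(.015,0)).items(): 
    q=c+r@p; print(nm,np.round(q,4),[np.round(proj(n,[*q,.15]),1) for n in seed])
```

```text
top spot [398.5 244.1] [384 230  30  29 674] [ 0.4874 -0.2998  0.004 ]
top blue [286.8 214.6] [279 206  17  18 235] [ 0.5424 -0.0059  0.15  ]
top yellow [312.3 197.9] [304 189  18  19 267] [ 0.5822 -0.0665  0.15  ]
top green [264.2 198. ] [256 190  17  17 225] [0.5825 0.0475 0.15  ]
scene spot [217.9 124.5] [202 113  33  23 586] [ 0.4873 -0.3034  0.004 ]
scene blue [293.8 153.4] [283 145  23  18 324] [ 0.5391 -0.0125  0.15  ]
scene yellow [255.3 154.4] [244 140  23  30 593] [ 0.588  -0.0624  0.15  ]
scene green [301.4 180.7] [290 171  24  20 365] [0.5781 0.0401 0.15  ]
tray ((590.2796020507812, -9.819915771484375), (291.7130432128906, 202.95169067382812), 88.57979583740234)
mat ((505.86419677734375, 331.3215637207031), (257.84222412109375, 127.68633270263672), 4.251006126403809)
blue [ 0.542  -0.0068] [array([287.2, 214.7]), array([295. , 155.9])]
green [0.583  0.0485] [array([263.8, 197.8]), array([303.2, 184.9])]
yellow [ 0.58   -0.0642] [array([311.4, 198.9]), array([257.7, 151.5])]
filt [ 0.602  -0.0084] [array([287.8, 189.9]), array([271.5, 174. ])]
```

```bash
cat >> h.py <<'E'
def go(x,y,z,yaw,note="",cur=None):
    "yaw: world direction of tool y, deg. Prints turn about tool z first, then shift in turned tool axes"
    s=telemetry.observe(); w=s["eef_rot"]; r=R.from_quat([w[1],w[2],w[3],w[0]]).as_matrix()
    p=s["ee_pos"] if cur is None else np.array(cur)
    ya=np.radians(yaw); yy=np.array([np.cos(ya),np.sin(ya),0]); zz=np.array([0,0,-1.]); T=np.c_[np.cross(yy,zz),yy,zz]
    print(note,"turn",np.round(R.from_matrix(r.T@T).as_rotvec(),3),"shift",np.round(T.T@(np.array([x,y,z])-p),4),"cur",np.round(p,4))
G=dict(blue=(.542,-.008,-1.5),green=(.583,.048,108.5),yellow=(.581,-.065,68.5),filter=(.6035,-.009,-1.5))
M=dict(green=(.600,.339),yellow=(.505,.332),blue=(.410,.325))
E
python3 - <<'E'
from h import *
x,y,a=G["green"]; go(x,y,.225,a)
E
```

```text
turn [ 0.     0.    -0.645] shift [-0.1925 -0.639   0.0007] cur [0.1977 0.5929 0.2257]
```

Call:
move_arm --pt "0.8 0 0 0 0 0 -0.16" --pt "0.8 0 0 0 0 0 -0.16" --pt "0.8 0 0 0 0 0 -0.16" --pt "0.8 0 0 0 0 0 -0.165" --pt "0.8 -0.016 -0.053 0 0 0 0" --pt "0.8 -0.016 -0.053 0 0 0 0" --pt "0.8 -0.016 -0.053 0 0 0 0" --pt "0.8 -0.016 -0.053 0 0 0 0" --pt "0.8 -0.016 -0.053 0 0 0 0" --pt "0.8 -0.016 -0.053 0 0 0 0"

```text
clock: 2.35
ee_pos: [0.3906, 0.3204, 0.2259]
eef_rot: [0.0, -0.161, 0.987, 0.0]
ft_force: [0.5, 0.3, 0.3]
gripper_width: 0.0762
finger_force: 0.0
```

Call:
move_arm --pt "0.8 -0.016 -0.053 0 0 0 0" --pt "0.8 -0.016 -0.053 0 0 0 0" --pt "0.8 -0.016 -0.053 0 0 0 0" --pt "0.8 -0.016 -0.053 0 0 0 0" --pt "0.8 -0.016 -0.053 0 0 0 0" --pt "0.8 -0.016 -0.053 0 0 0 0" --pt "0.8 0 0 0 0 0 0"

```text
clock: 3.22
ee_pos: [0.5833, 0.048, 0.2252]
eef_rot: [0.0, -0.159, 0.987, -0.0]
ft_force: [-0.7, -0.2, -0.4]
gripper_width: 0.0762
finger_force: 0.0
```

Run:
```python
from h import *
cv2.imwrite("pics/w1.png",vision.get_image("wrist"))
x,y,a=G["green"]; go(x,y,.132,a); K,t,r=cam("wrist"); print(t,r[:,2])
for k in G: print(k,[np.round(proj("wrist",[*G[k][:2],z]),0) for z in ((.159,) if k!="filter" else (.066,))])
```

```text
turn [ 0.    -0.    -0.002] shift [-0.0004 -0.0017  0.0932] cur [0.5821 0.0495 0.2252]
[0.50235123 0.02417539 0.38357763] [ 0.27826616  0.09346548 -0.95594568]
blue [array([210., 142.])]
green [array([277., 230.])]
yellow [array([104., 173.])]
filter [array([210., 195.])]
```

View pics/w1.png

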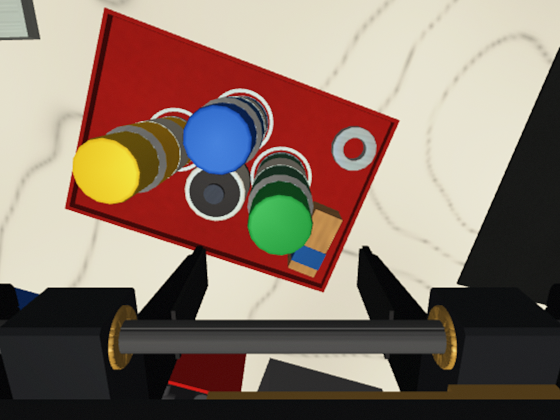

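Wrist view: cap tops are green (280,224), blue (218,139) and yellow (107,171), and the filter nut is at (213,193). I'll localise from these.

Run:
```python
from h import *
im=cv2.imread("pics/w1.png");h,s,v=[a.astype(int) for a in cv2.split(cv2.cvtColor(im,cv2.COLOR_BGR2HSV))]
for k,(a,b),sd in(("green",(45,90),(280,224)),("blue",(100,130),(218,139)),("yellow",(20,35),(107,171))):
    yy,xx=sd; m=((h>=a)&(h<=b)&(v>0.75*v[sd[1],sd[0]])&(s>100)).astype(np.uint8)
    m=cv2.morphologyEx(m,cv2.MORPH_OPEN,np.ones((7,7)))
    n,l,st,c=cv2.connectedComponentsWithStats(m); i=l[sd[1],sd[0]]
    e=cv2.fitEllipse(cv2.findContours((l==i).astype(np.uint8),0,1)[0][0]); print(k,np.round(e[0],1),np.round(e[1],1),np.round(ground("wrist",e[0],.159),4))
print("filter",ground("wrist",(213,193),.066))
```

```text
green [279.5 224.6] [58.  61.9] [0.5789 0.0481 0.159 ]
blue [216.8 139.5] [64.8 68.4] [ 0.5394 -0.0044  0.159 ]
yellow [105.5 170.5] [60.2 69.5] [ 0.579  -0.0642  0.159 ]
filter [ 0.60090591 -0.00698917  0.066     ]
```

Call:
move_arm --pt "0.7 0.002 0 0.031 0 0 0" --pt "0.7 0 0 0.031 0 0 0" --pt "0.7 0 0 0.031 0 0 0" --pt "0.7 0 0 0 0 0 0" --pt "0.3 0 0 0 0 0 0" --pt "0.3 0 0 0 0 0 0" --pt "0.3 0 0 0 0 0 0" --pt "0.3 0 0 0 0 0 0" --pt "0.3 0 0 0 0 0 0" --force 20

```text
clock: 4.4
ee_pos: [0.5804, 0.05, 0.1335]
eef_rot: [0.001, -0.161, 0.987, -0.0]
ft_force: [-0.5, -0.4, 6.6]
gripper_width: 0.0428
finger_force: 19.9
```

Call:
move_arm --pt "0.3 0 0 -0.03 0 0 0" --pt "0.3 0 0 -0.05 0 0 0" --pt "0.3 0 0 -0.05 0 0 0" --pt "0.3 0 0 -0.05 0 0 0" --pt "0.3 -0.0138 0.03375 0 0 0 0" --pt "0.3 -0.0184 0.045 0 0 0 0" --pt "0.3 -0.0184 0.045 0 0 0 0" --pt "0.3 -0.0184 0.045 0 0 0 0" --pt "0.3 -0.0184 0.045 0 0 0 0" --pt "0.3 -0.0138 0.03375 0 0 0 0"

```text
clock: 5.65
ee_pos: [0.5967, 0.319, 0.3121]
eef_rot: [-0.001, -0.161, 0.987, 0.0]
ft_force: [-0.0, 0.0, -1.3]
gripper_width: 0.0426
finger_force: 19.9
```

Call:
move_arm --pt "0.3 -0.0092 0.0225 0 0 0 0" --pt "0.3 0 0 0 0 0 0" --pt "0.3 0 0 0.05 0 0 0" --pt "0.3 0 0 0.05 0 0 0" --pt "0.3 0 0 0.045 0 0 0" --pt "0.3 0 0 0.02 0 0 0" --pt "0.3 0 0 0.01 0 0 0" --pt "0.3 0 0 0 0 0 0"

```text
clock: 6.65
ee_pos: [0.599, 0.3406, 0.1378]
eef_rot: [-0.0, -0.161, 0.987, -0.0]
ft_force: [-0.1, 0.7, -1.0]
gripper_width: 0.0427
finger_force: 19.9
```

Call:
move_arm --pt "0.3 0 0 0.002 0 0 0" --pt "0.3 0 0 0.002 0 0 0" --pt "0.3 0 0 0.001 0 0 0" --pt "0.3 0 0 0 0 0 0"

```text
clock: 7.15
ee_pos: [0.5991, 0.3414, 0.1336]
eef_rot: [0.001, -0.161, 0.987, 0.0]
ft_force: [-0.1, -1.7, 5.4]
gripper_width: 0.0427
finger_force: 20.0
```

Call:
move_arm --pt "0.7 0 0 0 0 0 0" --pt "0.7 0 0 0 0 0 0" --pt "0.7 0 0 0 0 0 0" --pt "0.7 0 0 -0.03 0 0 0" --pt "0.7 0 0 -0.03 0 0 0" --pt "0.7 0 0 -0.04 0 0 0" --pt "0.7 0 0 0 0 0 0.175" --pt "0.7 0 0 0 0 0 0.175" --pt "0.7 0 0 0 0 0 0.175" --pt "0.7 0 0 0 0 0 0.175"

```text
clock: 8.4
ee_pos: [0.5987, 0.3413, 0.2325]
eef_rot: [-0.0, 0.19, 0.982, -0.0]
ft_force: [-0.7, -0.2, 0.3]
gripper_width: 0.0666
finger_force: 0.0
```

Run:
```python
from h import *
vision.get_image("wrist"); go(.580,-.065,.132,68.5); vision.get_image("wrist"); go(.580,-.065,.132,68.5)
```

```text
turn [ 0.    -0.    -0.016] shift [-0.1315 -0.3849  0.1005] cur [0.5987 0.3413 0.2325]
 turn [-0.    -0.    -0.004] shift [-0.1315 -0.3849  0.1005] cur [0.5987 0.3413 0.2325]
```

Call:
move_arm --pt "0.7 -0.0164 -0.0481 0 0 0 0" --pt "0.7 -0.0164 -0.0481 0 0 0 0" --pt "0.7 -0.0164 -0.0481 0 0 0 0" --pt "0.7 -0.0164 -0.0481 0 0 0 0" --pt "0.7 -0.0164 -0.0481 0 0 0 0" --pt "0.7 -0.0164 -0.0481 0 0 0 0" --pt "0.7 -0.0164 -0.0481 0 0 0 0" --pt "0.7 -0.0164 -0.0481 0 0 0 0" --pt "0.7 0 0 0 0 0 0" --pt "0.7 0 0 0 0 0 0"

```text
clock: 9.75
ee_pos: [0.5791, -0.0645, 0.2326]
eef_rot: [-0.0, 0.186, 0.982, 0.0]
ft_force: [0.0, 0.0, 0.4]
gripper_width: 0.0666
finger_force: 0.0
```

Call:
move_arm --pt "0.7 0 0 0.04 0 0 0" --pt "0.7 0 0 0.04 0 0 0" --pt "0.7 0 0 0.02 0 0 0" --pt "0.7 0 0 0 0 0 0" --pt "0.3 0 0 0 0 0 0" --pt "0.3 0 0 0 0 0 0" --pt "0.3 0 0 0 0 0 0" --pt "0.3 0 0 0 0 0 0" --pt "0.3 0 0 0 0 0 0" --force 20

```text
clock: 10.88
ee_pos: [0.5795, -0.0649, 0.1333]
eef_rot: [0.001, 0.187, 0.982, 0.0]
ft_force: [-1.4, 0.5, 6.1]
gripper_width: 0.0425
finger_force: 20.0
```

Run:
```python
from h import *
x,y=M["yellow"]; go(x,y,.132,68.5)
```

```text
turn [ 0.     0.001 -0.002] shift [0.2148 0.342  0.0013] cur [ 0.5795 -0.0649  0.1333]
```

Call:
move_arm --pt "0.3 0 0 -0.03 0 0 0" --pt "0.3 0 0 -0.05 0 0 0" --pt "0.3 0 0 -0.05 0 0 0" --pt "0.3 0 0 -0.05 0 0 0" --pt "0.3 0.0134 0.0214 0 0 0 0" --pt "0.3 0.0269 0.0428 0 0 0 0" --pt "0.3 0.0269 0.0428 0 0 0 0" --pt "0.3 0.0269 0.0428 0 0 0 0" --pt "0.3 0.0269 0.0428 0 0 0 0" --pt "0.3 0.0269 0.0428 0 0 0 0"

```text
clock: 12.12
ee_pos: [0.5275, 0.21, 0.3123]
eef_rot: [-0.0, 0.187, 0.982, -0.0]
ft_force: [0.4, -0.1, -2.8]
gripper_width: 0.0431
finger_force: 20.0
```

Call:
move_arm --pt "0.3 0.0269 0.0428 0 0 0 0" --pt "0.3 0.0269 0.0428 0 0 0 0" --pt "0.3 0.0134 0.0214 0 0 0 0" --pt "0.3 0 0 0 0 0 0" --pt "0.3 0 0 0.05 0 0 0" --pt "0.3 0 0 0.05 0 0 0" --pt "0.3 0 0 0.05 0 0 0" --pt "0.3 0 0 0.02 0 0 0" --pt "0.3 0 0 0.005 0 0 0" --pt "0.3 0 0 0 0 0 0"

```text
clock: 13.38
ee_pos: [0.5056, 0.3324, 0.1382]
eef_rot: [0.0, 0.188, 0.982, 0.0]
ft_force: [0.1, 0.4, -2.2]
gripper_width: 0.0428
finger_force: 20.0
```

Call:
move_arm --pt "0.3 0 0 0.002 0 0 0" --pt "0.3 0 0 0.002 0 0 0" --pt "0.3 0 0 0.001 0 0 0" --pt "0.3 0 0 0 0 0 0" --pt "0.7 0 0 0 0 0 0" --pt "0.7 0 0 0 0 0 0" --pt "0.7 0 0 0 0 0 0" --pt "0.7 0 0 -0.03 0 0 0" --pt "0.7 0 0 -0.03 0 0 0" --pt "0.7 0 0 -0.04 0 0 0"

```text
clock: 14.62
ee_pos: [0.5048, 0.3326, 0.233]
eef_rot: [-0.001, 0.187, 0.982, -0.0]
ft_force: [-0.4, 0.6, 0.3]
gripper_width: 0.067
finger_force: 0.0
```

Call:
move_arm --pt "0.7 0 0 0 0 0 0.175" --pt "0.7 0 0 0 0 0 0.175" --pt "0.7 0 0 0 0 0 0.175" --pt "0.7 0 0 0 0 0 0.175" --pt "0.7 0 0 0 0 0 0.175" --pt "0.7 0 0 0 0 0 0.175" --pt "0.7 0 0 0 0 0 0.17" --pt "0.7 0 0 0 0 0 0"

```text
clock: 15.62
ee_pos: [0.5051, 0.3328, 0.2326]
eef_rot: [-0.0, 0.716, 0.698, 0.0]
ft_force: [0.1, 0.5, 0.0]
gripper_width: 0.0667
finger_force: 0.0
```

Run:
```python
from h import *
go(.541,-.006,.132,-1.5)
```

```text
turn [-0.    -0.     0.001] shift [-0.3377  0.0447  0.1006] cur [0.5051 0.3328 0.2326]
```

Call:
move_arm --pt "0.7 -0.0563 0.0075 0 0 0 0" --pt "0.7 -0.0563 0.0075 0 0 0 0" --pt "0.7 -0.0563 0.0075 0 0 0 0" --pt "0.7 -0.0563 0.0075 0 0 0 0" --pt "0.7 -0.0563 0.0075 0 0 0 0" --pt "0.7 -0.0563 0.0072 0 0 0 0" --pt "0.7 0 0 0 0 0 0" --pt "0.7 0 0 0 0 0 0"

```text
clock: 16.62
ee_pos: [0.5409, -0.006, 0.2326]
eef_rot: [-0.0, 0.716, 0.699, 0.0]
ft_force: [0.2, -0.1, 0.0]
gripper_width: 0.0663
finger_force: 0.0
```

Call:
move_arm --pt "0.7 0 0 0.04 0 0 0" --pt "0.7 0 0 0.04 0 0 0" --pt "0.7 0 0 0.02 0 0 0" --pt "0.7 0 0 0 0 0 0" --pt "0.3 0 0 0 0 0 0" --pt "0.3 0 0 0 0 0 0" --pt "0.3 0 0 0 0 0 0" --pt "0.3 0 0 0 0 0 0" --pt "0.3 0 0 0 0 0 0" --force 20

```text
clock: 17.75
ee_pos: [0.5414, -0.0061, 0.1333]
eef_rot: [0.0, 0.716, 0.698, 0.001]
ft_force: [-0.4, 1.1, 5.7]
gripper_width: 0.0428
finger_force: 20.0
```

Run:
```python
from h import *
x,y=M["blue"]; go(x,y,.132,-1.5)
```

```text
turn [ 0.001 -0.     0.   ] shift [ 0.3276 -0.14    0.0013] cur [ 0.5414 -0.0061  0.1333]
```

Call:
move_arm --pt "0.3 0 0 -0.03 0 0 0" --pt "0.3 0 0 -0.05 0 0 0" --pt "0.3 0 0 -0.05 0 0 0" --pt "0.3 0 0 -0.05 0 0 0" --pt "0.3 0.0234 -0.01 0 0 0 0" --pt "0.3 0.0468 -0.02 0 0 0 0" --pt "0.3 0.0468 -0.02 0 0 0 0" --pt "0.3 0.0468 -0.02 0 0 0 0" --pt "0.3 0.0468 -0.02 0 0 0 0" --pt "0.3 0.0468 -0.02 0 0 0 0"

```text
clock: 19.0
ee_pos: [0.4367, 0.2553, 0.3125]
eef_rot: [-0.0, 0.716, 0.698, -0.0]
ft_force: [0.6, -0.7, -3.3]
gripper_width: 0.0426
finger_force: 20.0
```

Call:
move_arm --pt "0.3 0.0468 -0.02 0 0 0 0" --pt "0.3 0.0234 -0.01 0 0 0 0" --pt "0.3 0 0 0 0 0 0" --pt "0.3 0 0 0.05 0 0 0" --pt "0.3 0 0 0.05 0 0 0" --pt "0.3 0 0 0.05 0 0 0" --pt "0.3 0 0 0.02 0 0 0" --pt "0.3 0 0 0.005 0 0 0" --pt "0.3 0 0 0 0 0 0"

```text
clock: 20.12
ee_pos: [0.4101, 0.3247, 0.1381]
eef_rot: [0.0, 0.716, 0.698, 0.0]
ft_force: [-0.7, 0.2, -1.3]
gripper_width: 0.0426
finger_force: 20.0
```

Call:
move_arm --pt "0.3 0 0 0.002 0 0 0" --pt "0.3 0 0 0.002 0 0 0" --pt "0.3 0 0 0.001 0 0 0" --pt "0.3 0 0 0 0 0 0" --pt "0.7 0 0 0 0 0 0" --pt "0.7 0 0 0 0 0 0" --pt "0.7 0 0 0 0 0 0" --pt "0.7 0 0 -0.03 0 0 0" --pt "0.7 0 0 -0.03 0 0 0" --pt "0.7 0 0 -0.04 0 0 0"

```text
clock: 21.38
ee_pos: [0.4093, 0.3248, 0.2331]
eef_rot: [-0.0, 0.716, 0.698, -0.001]
ft_force: [-0.2, 0.4, -0.5]
gripper_width: 0.0667
finger_force: 0.0
```

Run:
```python
from h import *
im=vision.get_image("top"); cv2.imwrite("pics/top1.png",cv2.resize(im[150:320,100:460],None,fx=2,fy=2))
go(.602,-.008,.15,-1.5)
print(nets.landmark_of("top","oil_filter")[:1])
L=nets.landmark_of("top","oil_filter")[0]["location"]; print(ground("top",(L[1]*560,L[0]*420),.004))
```

```text
turn [ 0.005 -0.003  0.   ] shift [-0.3287  0.1999  0.0883] cur [0.4107 0.3258 0.2383]
[{'location': [0.475, 0.512], 'confidence': 0.78}]
[ 0.60822058 -0.0050557   0.004     ]
```

View pics/top1.png

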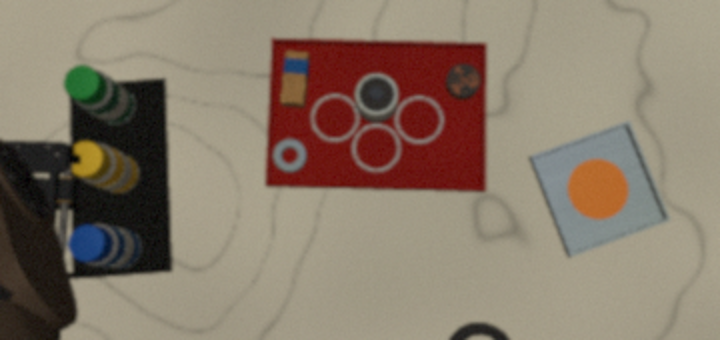

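All three cans stand on the mat, and the filter top shows at crop (376,95).

Call:
move_arm --pt "1 -0.047 0.0286 0 0 0 0" --pt "1 -0.047 0.0286 0 0 0 0" --pt "1 -0.047 0.0286 0 0 0 0" --pt "1 -0.047 0.0286 0 0 0 0" --pt "1 -0.047 0.0286 0 0 0 0" --pt "1 -0.047 0.0286 0 0 0 0" --pt "1 -0.047 0.0286 0 0 0 0" --pt "1 0 0 0 0 0 0" --pt "1 0 0 0 0 0 0"

```text
clock: 22.65
ee_pos: [0.6005, -0.0089, 0.2314]
eef_rot: [-0.001, 0.716, 0.698, -0.001]
ft_force: [-0.2, 0.3, 0.2]
gripper_width: 0.0952
finger_force: 0.0
```

Run:
```python
from h import *
print("top est",ground("top",(288,197.5),.06))
im=vision.get_image("wrist"); cv2.imwrite("pics/w2.png",im); go(.602,-.007,.04,-1.5)
print(proj("wrist",(.602,-.007,.066)),proj("wrist",(.602,-.007,.06)))
for p in [(280,190),(280,200)]: print(p,ground("wrist",p,.06))
```

```text
top est [ 0.60210209 -0.00863569  0.06      ]
 turn [-0.002 -0.     0.001] shift [0.0014 0.0015 0.1918] cur [ 0.6005 -0.0083  0.2318]
[284.89109277 190.46313592] [284.86148452 188.82977681]
(280, 190) [ 0.59751726 -0.00799093  0.06      ]
(280, 200) [ 0.59725133 -0.017519    0.06      ]
```

View pics/w2.png

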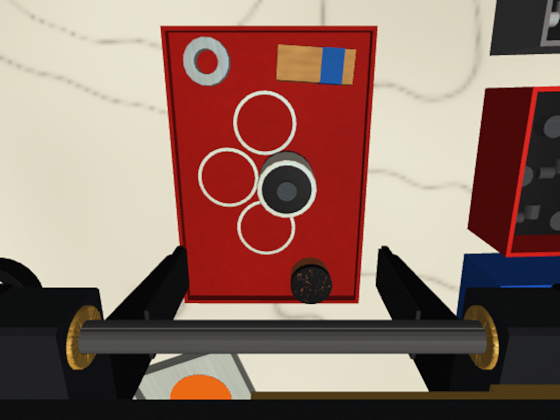

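Filter top is at (286,189), about (0.603, -0.0075).

Call:
move_arm --pt "1 0.001 0.0025 0.05 0 0 0" --pt "1 0 0 0.05 0 0 0" --pt "1 0 0 0.05 0 0 0" --pt "1 0 0 0.03 0 0 0" --pt "1 0 0 0.02 0 0 0" --pt "1 0 0 0 0 0 0" --pt "0.4 0 0 0 0 0 0" --pt "0.4 0 0 0 0 0 0" --pt "0.4 0 0 0 0 0 0" --pt "0.4 0 0 0 0 0 0" --force 20

```text
clock: 23.95
ee_pos: [0.6038, -0.0082, 0.033]
eef_rot: [0.0, 0.716, 0.698, 0.0]
ft_force: [-0.3, -0.7, 0.6]
gripper_width: 0.0607
finger_force: 0.0
```

Run:
```python
from h import *
go(.4874,-.3015,.032,-1.5)
```

```text
turn [ 0.001 -0.     0.   ] shift [-0.2963 -0.1087  0.001 ] cur [ 0.6038 -0.0082  0.033 ]
```

Call:
move_arm --pt "0.4 0 0 0 0 0 0" --pt "0.4 0 0 0 0 0 0" --pt "0.4 0 0 -0.03 0 0 0" --pt "0.4 0 0 -0.04 0 0 0" --pt "0.4 0 0 -0.03 0 0 0" --pt "0.4 -0.0247 -0.009 0 0 0 0" --pt "0.4 -0.0494 -0.018 0 0 0 0" --pt "0.4 -0.0494 -0.018 0 0 0 0" --pt "0.4 -0.0494 -0.018 0 0 0 0" --pt "0.4 -0.0494 -0.018 0 0 0 0"

```text
clock: 25.2
ee_pos: [0.516, -0.2296, 0.1323]
eef_rot: [-0.0, 0.716, 0.698, -0.0]
ft_force: [1.2, -0.5, -1.2]
gripper_width: 0.056
finger_force: 20.0
```

Call:
move_arm --pt "0.4 -0.0494 -0.018 0 0 0 0" --pt "0.4 -0.0247 -0.009 0 0 0 0" --pt "0.4 0 0 0 0 0 0" --pt "0.4 0 0 0 0 0 0"

```text
clock: 25.7
ee_pos: [0.488, -0.3009, 0.1323]
eef_rot: [-0.0, 0.716, 0.698, 0.0]
ft_force: [-0.6, -0.7, -2.4]
gripper_width: 0.0558
finger_force: 20.0
```

Run:
```python
from h import *
go(.4874,-.3015,.033,-1.5)
K=cv2.imwrite("pics/w3.png",vision.get_image("wrist"))
n="wrist"; print(proj(n,(.4874,-.3015,.004)))
```

```text
turn [-0.001 -0.001  0.   ] shift [-0.0006 -0.0006  0.0993] cur [ 0.488  -0.3009  0.1323]
[282.07062266 204.73610081]
```

View pics/w3.png

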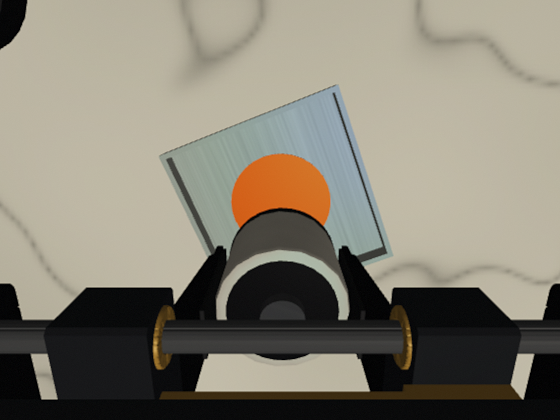

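The orange spot centre is about (281,202), against a predicted (282,205), so the filter is aligned.

Call:
move_arm --pt "0.4 0 0 0.04 0 0 0" --pt "0.4 0 0 0.03 0 0 0" --pt "0.4 0 0 0.02 0 0 0" --pt "0.4 0 0 0.006 0 0 0" --pt "0.4 0 0 0.002 0 0 0" --pt "0.4 0 0 0.002 0 0 0" --pt "0.4 0 0 0 0 0 0"

```text
clock: 26.62
ee_pos: [0.4882, -0.3017, 0.0331]
eef_rot: [0.0, 0.716, 0.698, 0.0]
ft_force: [0.6, -1.2, -1.5]
gripper_width: 0.0556
finger_force: 20.0
```

Call:
move_arm --pt "0.4 0 0 0.001 0 0 0" --pt "0.4 0 0 0.001 0 0 0" --pt "0.4 0 0 0 0 0 0"

```text
clock: 27.0
ee_pos: [0.4883, -0.3018, 0.0328]
eef_rot: [0.001, 0.716, 0.698, 0.0]
ft_force: [-4.0, 3.5, 20.8]
gripper_width: 0.0559
finger_force: 20.0
```

Call:
move_arm --pt "0.75 0 0 0 0 0 0" --pt "0.75 0 0 0 0 0 0" --pt "0.75 0 0 0 0 0 0" --pt "0.75 0 0 -0.03 0 0 0" --pt "0.75 0 0 -0.05 0 0 0" --pt "0.75 0 0 -0.06 0 0 0" --pt "0.75 0 0 -0.06 0 0 0" --pt "0.75 0 0 0 0 0 0" --pt "0.75 0 0 0 0 0 0"

```text
clock: 28.12
ee_pos: [0.4877, -0.3014, 0.2299]
eef_rot: [-0.0, 0.716, 0.698, -0.0]
ft_force: [-0.2, -0.1, -0.5]
gripper_width: 0.0712
finger_force: 0.0
```

Run:
```python
from h import *
im=vision.get_image("wrist"); cv2.imwrite("pics/w4.png",im)
h=cv2.cvtColor(im,cv2.COLOR_BGR2HSV); m=cv2.inRange(h,(4,150,100),(18,255,255)); y,x=np.nonzero(m)
print(x.min(),x.max(),y.min(),y.max())
print(proj("wrist",(.488,-.3015,.06)),proj("wrist",(.488,-.3015,.004)))
go(.410,.325,.2325,-1.5)
```

```text
119 444 139 368
[283.77504734 191.36918564] [283.69614284 178.06015183]
 turn [-0.002 -0.001  0.   ] shift [ 0.624  -0.0939 -0.0033] cur [ 0.4876 -0.3013  0.2292]
```

View pics/w4.png

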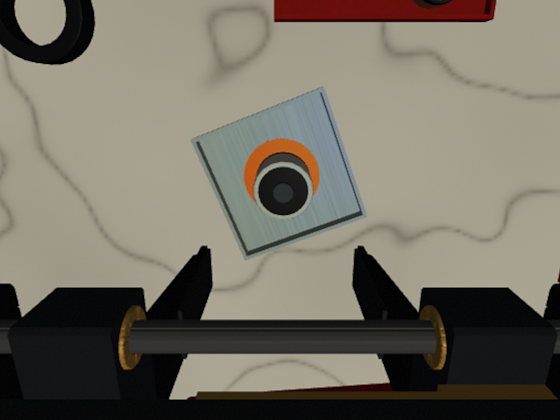

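The filter stands on the spot to within about 2 mm. Now blue goes back.

Call:
move_arm --pt "0.75 0.0567 -0.0085 0 0 0 0" --pt "0.75 0.0567 -0.0085 0 0 0 0" --pt "0.75 0.0567 -0.0085 0 0 0 0" --pt "0.75 0.0567 -0.0085 0 0 0 0" --pt "0.75 0.0567 -0.0085 0 0 0 0" --pt "0.75 0.0567 -0.0085 0 0 0 0" --pt "0.75 0.0567 -0.0085 0 0 0 0" --pt "0.75 0.0567 -0.0085 0 0 0 0" --pt "0.75 0.0567 -0.0085 0 0 0 0" --pt "0.75 0.0567 -0.0085 0 0 0 0"

```text
clock: 29.42
ee_pos: [0.4169, 0.2691, 0.2291]
eef_rot: [-0.0, 0.716, 0.698, -0.001]
ft_force: [1.4, -0.2, 0.2]
gripper_width: 0.0715
finger_force: 0.0
```

Call:
move_arm --pt "0.7 0.0567 -0.0085 0 0 0 0" --pt "0.7 0 0 0 0 0 0" --pt "0.7 0 0 0 0 0 0"

```text
clock: 29.8
ee_pos: [0.4103, 0.3239, 0.2293]
eef_rot: [-0.0, 0.716, 0.698, -0.001]
ft_force: [-0.1, 0.2, 0.4]
gripper_width: 0.0665
finger_force: 0.0
```

Run:
```python
from h import *
go(.410,.325,.1325,-1.5)
```

```text
turn [-0.002  0.002  0.001] shift [ 0.0011 -0.0003  0.0968] cur [0.4103 0.3239 0.2293]
```

Call:
move_arm --pt "0.7 0.001 0 0.04 0 0 0" --pt "0.7 0 0 0.036 0 0 0" --pt "0.7 0 0 0.02 0 0 0" --pt "0.7 0 0 0 0 0 0" --pt "0.3 0 0 0 0 0 0" --pt "0.3 0 0 0 0 0 0" --pt "0.3 0 0 0 0 0 0" --pt "0.3 0 0 0 0 0 0" --pt "0.3 0 0 0 0 0 0" --force 20

```text
clock: 30.92
ee_pos: [0.411, 0.3255, 0.1353]
eef_rot: [0.0, 0.716, 0.698, 0.001]
ft_force: [-1.1, -0.7, 6.1]
gripper_width: 0.0426
finger_force: 20.0
```

Run:
```python
from h import *
go(.541,-.006,.1325,-1.5)
```

```text
turn [ 0.001 -0.001  0.   ] shift [-0.328   0.1387  0.0028] cur [0.411  0.3255 0.1353]
```

Call:
move_arm --pt "0.3 0 0 -0.03 0 0 0" --pt "0.3 0 0 -0.05 0 0 0" --pt "0.3 0 0 -0.05 0 0 0" --pt "0.3 0 0 -0.05 0 0 0" --pt "0.3 -0.0234 0.01 0 0 0 0" --pt "0.3 -0.0468 0.0198 0 0 0 0" --pt "0.3 -0.0468 0.0198 0 0 0 0" --pt "0.3 -0.0468 0.0198 0 0 0 0" --pt "0.3 -0.0468 0.0198 0 0 0 0" --pt "0.3 -0.0468 0.0198 0 0 0 0"

```text
clock: 32.17
ee_pos: [0.5132, 0.0636, 0.3145]
eef_rot: [-0.0, 0.716, 0.698, -0.0]
ft_force: [0.9, -0.1, -2.7]
gripper_width: 0.0427
finger_force: 20.0
```

Call:
move_arm --pt "0.3 -0.0468 0.0198 0 0 0 0" --pt "0.3 -0.0237 0.01 0 0 0 0" --pt "0.3 0 0 0 0 0 0" --pt "0.3 0 0 0.05 0 0 0" --pt "0.3 0 0 0.05 0 0 0" --pt "0.3 0 0 0.05 0 0 0" --pt "0.3 0 0 0.02 0 0 0" --pt "0.3 0 0 0.005 0 0 0" --pt "0.3 0 0 0 0 0 0"

```text
clock: 33.3
ee_pos: [0.5412, -0.0056, 0.1402]
eef_rot: [0.0, 0.716, 0.698, 0.0]
ft_force: [0.9, -0.7, -1.7]
gripper_width: 0.0427
finger_force: 20.0
```

Call:
move_arm --pt "0.3 0 0 0.002 0 0 0" --pt "0.3 0 0 0.002 0 0 0" --pt "0.3 0 0 0.001 0 0 0" --pt "0.3 0 0 0 0 0 0"

```text
clock: 33.8
ee_pos: [0.5412, -0.0061, 0.1352]
eef_rot: [0.0, 0.716, 0.698, 0.0]
ft_force: [-2.0, 0.4, 4.7]
gripper_width: 0.0431
finger_force: 20.0
```

Call:
move_arm --pt "0.7 0 0 0 0 0 0" --pt "0.7 0 0 0 0 0 0" --pt "0.7 0 0 0 0 0 0" --pt "0.7 0 0 -0.03 0 0 0" --pt "0.7 0 0 -0.03 0 0 0" --pt "0.7 0 0 -0.04 0 0 0" --pt "0.7 0 0 0 0 0 -0.175" --pt "0.7 0 0 0 0 0 -0.175" --pt "0.7 0 0 0 0 0 -0.175" --pt "0.7 0 0 0 0 0 -0.175"

```text
clock: 35.05
ee_pos: [0.541, -0.0061, 0.2346]
eef_rot: [-0.0, 0.431, 0.902, 0.0]
ft_force: [-0.5, 0.4, 0.2]
gripper_width: 0.0666
finger_force: 0.0
```

Call:
move_arm --pt "0.7 0 0 0 0 0 -0.175" --pt "0.7 0 0 0 0 0 -0.175" --pt "0.7 0 0 0 0 0 -0.17" --pt "0.7 0 0 0 0 0 0"

```text
clock: 35.55
ee_pos: [0.541, -0.0061, 0.2346]
eef_rot: [-0.0, 0.188, 0.982, 0.0]
ft_force: [-0.6, -0.3, 0.0]
gripper_width: 0.0665
finger_force: 0.0
```

Run:
```python
from h import *
go(.505,.3325,.1325,68.5)
```

```text
turn [ 0.    -0.    -0.003] shift [0.1576 0.3018 0.1021] cur [ 0.541  -0.0061  0.2346]
```

6 rows of (0.0263, 0.0503).

Call:
move_arm --pt "0.7 0.0263 0.0503 0 0 0 0" --pt "0.7 0.0263 0.0503 0 0 0 0" --pt "0.7 0.0263 0.0503 0 0 0 0" --pt "0.7 0.0263 0.0503 0 0 0 0" --pt "0.7 0.0263 0.0503 0 0 0 0" --pt "0.7 0.0263 0.0503 0 0 0 0" --pt "0.7 0 0 0 0 0 0" --pt "0.7 0 0 0 0 0 0"

```text
clock: 36.55
ee_pos: [0.5052, 0.3323, 0.2344]
eef_rot: [-0.0, 0.188, 0.982, -0.0]
ft_force: [0.5, -0.2, -0.7]
gripper_width: 0.0666
finger_force: 0.0
```

Call:
move_arm --pt "0.7 0 0 0.04 0 0 0" --pt "0.7 0 0 0.04 0 0 0" --pt "0.7 0 0 0.021 0 0 0" --pt "0.7 0 0 0 0 0 0" --pt "0.3 0 0 0 0 0 0" --pt "0.3 0 0 0 0 0 0" --pt "0.3 0 0 0 0 0 0" --pt "0.3 0 0 0 0 0 0" --pt "0.3 0 0 0 0 0 0" --force 20

```text
clock: 37.67
ee_pos: [0.5056, 0.3326, 0.1345]
eef_rot: [0.001, 0.187, 0.982, 0.0]
ft_force: [-1.2, -2.0, 7.7]
gripper_width: 0.0426
finger_force: 20.0
```

Run:
```python
from h import *
go(.5795,-.065,.1325,68.5)
```

```text
turn [ 0.001  0.001 -0.001] shift [-0.2145 -0.3429  0.002 ] cur [0.5056 0.3326 0.1345]
```

Call:
move_arm --pt "0.3 0 0 -0.03 0 0 0" --pt "0.3 0 0 -0.05 0 0 0" --pt "0.3 0 0 -0.05 0 0 0" --pt "0.3 0 0 -0.05 0 0 0" --pt "0.3 -0.0134 -0.0214 0 0 0 0" --pt "0.3 -0.0268 -0.0429 0 0 0 0" --pt "0.3 -0.0268 -0.0429 0 0 0 0" --pt "0.3 -0.0268 -0.0429 0 0 0 0" --pt "0.3 -0.0268 -0.0429 0 0 0 0" --pt "0.3 -0.0268 -0.0429 0 0 0 0"

```text
clock: 38.92
ee_pos: [0.5554, 0.0575, 0.3134]
eef_rot: [-0.0, 0.187, 0.982, 0.0]
ft_force: [1.0, -0.5, -3.3]
gripper_width: 0.0426
finger_force: 20.0
```

Call:
move_arm --pt "0.3 -0.0268 -0.0429 0 0 0 0" --pt "0.3 -0.0268 -0.0429 0 0 0 0" --pt "0.3 -0.0134 -0.0214 0 0 0 0" --pt "0.3 0 0 0 0 0 0" --pt "0.3 0 0 0.05 0 0 0" --pt "0.3 0 0 0.05 0 0 0" --pt "0.3 0 0 0.05 0 0 0" --pt "0.3 0 0 0.02 0 0 0" --pt "0.3 0 0 0.005 0 0 0" --pt "0.3 0 0 0 0 0 0"

```text
clock: 40.17
ee_pos: [0.5787, -0.0648, 0.1392]
eef_rot: [0.0, 0.187, 0.982, 0.0]
ft_force: [-0.7, 0.5, -2.1]
gripper_width: 0.0429
finger_force: 20.0
```

Call:
move_arm --pt "0.3 0 0 0.002 0 0 0" --pt "0.3 0 0 0.002 0 0 0" --pt "0.3 0 0 0.001 0 0 0" --pt "0.3 0 0 0 0 0 0"

```text
clock: 40.67
ee_pos: [0.5788, -0.0654, 0.1345]
eef_rot: [0.001, 0.187, 0.982, 0.0]
ft_force: [-1.0, 0.4, 5.6]
gripper_width: 0.0426
finger_force: 20.0
```

Release, raise, turn 40° for green.

Call:
move_arm --pt "0.7 0 0 0 0 0 0" --pt "0.7 0 0 0 0 0 0" --pt "0.7 0 0 0 0 0 0" --pt "0.7 0 0 -0.03 0 0 0" --pt "0.7 0 0 -0.03 0 0 0" --pt "0.7 0 0 -0.04 0 0 0" --pt "0.7 0 0 0 0 0 -0.175" --pt "0.7 0 0 0 0 0 -0.175" --pt "0.7 0 0 0 0 0 -0.175" --pt "0.7 0 0 0 0 0 -0.175"

```text
clock: 41.92
ee_pos: [0.5784, -0.0653, 0.2335]
eef_rot: [-0.0, -0.164, 0.987, 0.0]
ft_force: [0.3, -0.5, 0.6]
gripper_width: 0.0669
finger_force: 0.0
```

Run:
```python
from h import *
go(.5993,.3408,.1325,108.5)
```

```text
turn [ 0.    -0.     0.006] shift [-0.1487  0.3785  0.101 ] cur [ 0.5784 -0.0653  0.2335]
```

8 rows of (-0.0186, 0.0473).

Call:
move_arm --pt "0.7 -0.0186 0.0473 0 0 0 0" --pt "0.7 -0.0186 0.0473 0 0 0 0" --pt "0.7 -0.0186 0.0473 0 0 0 0" --pt "0.7 -0.0186 0.0473 0 0 0 0" --pt "0.7 -0.0186 0.0473 0 0 0 0" --pt "0.7 -0.0186 0.0473 0 0 0 0" --pt "0.7 -0.0186 0.0473 0 0 0 0" --pt "0.7 -0.0186 0.0473 0 0 0 0" --pt "0.7 0 0 0 0 0 0" --pt "0.7 0 0 0 0 0 0"

```text
clock: 43.18
ee_pos: [0.5992, 0.3405, 0.2333]
eef_rot: [-0.0, -0.161, 0.987, -0.0]
ft_force: [-0.7, 0.6, 0.9]
gripper_width: 0.0663
finger_force: 0.0
```

Call:
move_arm --pt "0.7 0 0 0.04 0 0 0" --pt "0.7 0 0 0.04 0 0 0" --pt "0.7 0 0 0.02 0 0 0" --pt "0.7 0 0 0 0 0 0" --pt "0.3 0 0 0 0 0 0" --pt "0.3 0 0 0 0 0 0" --pt "0.3 0 0 0 0 0 0" --pt "0.3 0 0 0 0 0 0" --pt "0.3 0 0 0 0 0 0" --force 20

```text
clock: 44.3
ee_pos: [0.5997, 0.3408, 0.1345]
eef_rot: [0.001, -0.161, 0.987, 0.0]
ft_force: [-0.2, -2.2, 6.1]
gripper_width: 0.0422
finger_force: 20.0
```

Run:
```python
from h import *
go(.581,.0490,.1325,108.5)
```

```text
turn [-0.     0.001  0.   ] shift [ 0.1103 -0.2708  0.002 ] cur [0.5997 0.3408 0.1345]
```

Call:
move_arm --pt "0.3 0 0 -0.03 0 0 0" --pt "0.3 0 0 -0.05 0 0 0" --pt "0.3 0 0 -0.05 0 0 0" --pt "0.3 0 0 -0.05 0 0 0" --pt "0.3 0.0138 -0.0338 0 0 0 0" --pt "0.3 0.0184 -0.0451 0 0 0 0" --pt "0.3 0.0184 -0.0451 0 0 0 0" --pt "0.3 0.0184 -0.0451 0 0 0 0" --pt "0.3 0.0184 -0.0451 0 0 0 0" --pt "0.3 0.0138 -0.0338 0 0 0 0"

```text
clock: 45.55
ee_pos: [0.5817, 0.0717, 0.3135]
eef_rot: [-0.0, -0.161, 0.987, 0.0]
ft_force: [1.2, -0.6, -0.7]
gripper_width: 0.0428
finger_force: 20.0
```

Call:
move_arm --pt "0.3 0.0092 -0.0226 0 0 0 0" --pt "0.3 0 0 0 0 0 0" --pt "0.3 0 0 0 0 0 0" --pt "0.3 0 0 0.05 0 0 0" --pt "0.3 0 0 0.05 0 0 0" --pt "0.3 0 0 0.05 0 0 0" --pt "0.3 0 0 0.02 0 0 0" --pt "0.3 0 0 0.005 0 0 0" --pt "0.3 0 0 0 0 0 0"

```text
clock: 46.68
ee_pos: [0.581, 0.0497, 0.1391]
eef_rot: [0.0, -0.161, 0.987, 0.0]
ft_force: [0.1, -0.5, -1.6]
gripper_width: 0.0429
finger_force: 20.0
```

Call:
move_arm --pt "0.3 0 0 0.002 0 0 0" --pt "0.3 0 0 0.002 0 0 0" --pt "0.3 0 0 0.001 0 0 0" --pt "0.3 0 0 0 0 0 0"

```text
clock: 47.18
ee_pos: [0.581, 0.0491, 0.1345]
eef_rot: [0.001, -0.161, 0.987, -0.0]
ft_force: [-1.0, -0.8, 4.4]
gripper_width: 0.0427
finger_force: 20.0
```

Release, rise high, move away left, then check.

Call:
move_arm --pt "0.7 0 0 0 0 0 0" --pt "0.7 0 0 0 0 0 0" --pt "0.7 0 0 0 0 0 0" --pt "0.7 0 0 -0.03 0 0 0" --pt "0.7 0 0 -0.05 0 0 0" --pt "0.7 0 0 -0.05 0 0 0" --pt "0.7 0 0.05 0 0 0 0" --pt "0.7 0 0.05 0 0 0 0" --pt "0.7 0 0.05 0 0 0 0" --pt "0.7 0 0.05 0 0 0 0"

```text
clock: 48.42
ee_pos: [0.5165, 0.2401, 0.2637]
eef_rot: [0.0, -0.161, 0.987, 0.0]
ft_force: [-0.6, -0.6, -0.2]
gripper_width: 0.0667
finger_force: 0.0
```

Call:
move_arm --pt "0.7 0 0.05 0 0 0 0" --pt "0.7 0 0.05 0 0 0 0" --pt "0.7 0 0 0 0 0 0" --pt "0.7 0 0 0 0 0 0"

```text
clock: 48.92
ee_pos: [0.4853, 0.3333, 0.2635]
eef_rot: [-0.0, -0.161, 0.987, -0.0]
ft_force: [-0.4, -0.1, -0.3]
gripper_width: 0.0664
finger_force: 0.0
```

Run:
```python
from h import *
A=cv2.imread("pics/top0.png"); B=vision.get_image("top"); c=np.hstack([A[160:290,220:450],B[160:290,220:450]]); cv2.imwrite("pics/cmp.png",cv2.resize(c,(800,226)))
seed=dict(blue=(288,214),yellow=(312,197),green=(265,197)); hue=dict(blue=(100,130),yellow=(20,35),green=(45,90))
for k,sd in seed.items():
    for im in(A,B):
        h,s,v=[a.astype(int) for a in cv2.split(cv2.cvtColor(im,cv2.COLOR_BGR2HSV))]
        m=((h>=hue[k][0])&(h<=hue[k][1])&(s>130)&(v>70)).astype(np.uint8)
        n,l,st,c=cv2.connectedComponentsWithStats(m); i=l[sd[1],sd[0]]; print(k,np.round(c[i],1),np.round(ground("top",c[i],.15)[:2],4))
```

```text
blue [286.8 214.6] [ 0.5424 -0.0059]
blue [286.8 215.3] [ 0.5407 -0.0058]
yellow [312.3 197.9] [ 0.5822 -0.0665]
yellow [311.8 198.8] [ 0.5801 -0.0651]
green [264.2 198. ] [0.5825 0.0475]
green [263.1 198.6] [0.5809 0.0501]
```

View pics/cmp.png

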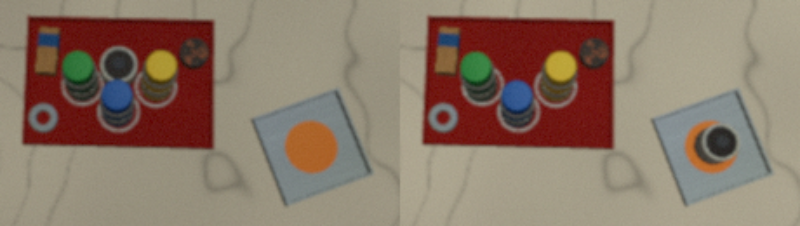

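Before (left) and after (right): cans are back within about 3 mm, the filter is on the spot, and the carton, tin and bearing haven't moved.

```bash
python3 -c "from rig import manip; print(manip.sign_off())"
```

```text
the job is handed in; nothing more can be done
None
```

The job is handed in at about 49 s of the 147 s limit; by my camera measurements the filter stands about 2 mm from the orange spot's centre, the three cans are back within about 3 mm of their starts, and the carton, tin and bearing did not move, though the sign-off call returned no verdict.

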